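Weigh out spacer rings on the spring scale

ROBOT

A 6-joint arm with a two-finger parallel gripper is mounted at the origin on the work surface. World frame = base frame: x ahead of the robot, y to its left, z up, the work surface at z = 0. Lengths are in mm, angles in rad, forces in N, time in s.
With the tool pointing down it reaches from about 250 to 775 mm from the base axis. Payload 8.9 kg.
Tool frame: the origin (TCP) lies at the very end of the fingers, on their centre line; the grasp point (between the pads) lies 19 mm behind it (env.grip_depth is the distance from the TCP to the grasp point, in mm); y points along the fingers, z is the direction in which the jaws open and shut, and the axes are right-handed (so a half turn about y gives the same grasp; the last joint's range is limited). The gripper opens to 85 mm and grips with 20 to 120 N. Pads are 22 mm wide; open, the fingers measure 114 mm over their backs; the gripper's body (76 mm by 85 mm) begins 54 mm behind the grasp point. The pads swing forward as they close: fully open they stand 13 mm farther back than shut.
Start: joints at [-1.344, 0.291, -0.153, 1.127, 0, 1.431], TCP at [187.792, -490.263, 231.305] pointing down, gripper open.
Joint ranges: [-2.52, 2.52], [-0.91, 1.74], [-1.3, 1.37], [-1.96, 2.02], [-1.52, 1.47], [-3.14, 3.14]. Speed limits (rad/s): [2.22, 2.22, 2.79, 3.14, 3.14, 3.14].

INTERFACE

Orientations are given as a rotation vector (axis times angle).
In Python, from station import env gives the robot as it stands. The module is installed in compiled form; this text tells all that it offers.
- The arm moves only by the shell command python3 -m creep 'ROWS'. ROWS is JSON, a list of rows, each a list of 3 entries, a list of its own where there are three numbers: the turn, a rotation vector about the tool's x, y, z in rad, then the shift along the tool's x, y, z in mm, then the finger opening in mm, from 0 to 85.4. In form: [[[wx, wy, wz], [dx, dy, dz], claw], ...]. A call has 1 to 5 rows; each row shifts and turns the pose as measured when the row begins, along the tool's axes as they then stand; what a row does not reach is not made up. A row lasts 1/10 s, in which the tool goes at most 50 mm and 8.59 degrees, less where a joint would pass 70% of its speed; a pose out of reach is approached as far as the arm can. A call is refused whole if a number of a shift passes 50 or a number of a turn 0.15, either way. A call with a gripper value outside its range is refused whole. The fingers move at their own pace and stop on an object; the grip force is fixed at half the most. Time passes only in rows, so rows that do not move let the fingers close. It gives the time, the measured TCP pose, the force and the opening at its end, in the units of the state.
- env.get_state(): the state, without advancing time (a new reading comes with each control period).
- env.capture(name): name is "side" or "top" or "wrist"; returns a dict with "frame" (400x640x3 uint8, blue, green, red), "fov_y" (degrees; the focal length in pixels is half the picture's height over the tangent of half this angle, whatever the lens; pixels are square), "cx", "cy" (the principal point, pixels), "R" (3x3) and "t" (3): a world point X has camera coordinates R X + t. Camera axes: x right, y down, z forward; pixel columns grow to the right and rows downward; lengths in mm; the calibration is good to about 2 mm. The wrist camera is an equidistant fisheye: a pixel r from the principal point sees the ray r / f radians off the axis. A picture is of the moment at which its call begins. There is no depth.
- env.close_job(): hands the job in, once; it reports no verdict.
The state is a dict: "time_s": time; "joint_positions": joint angles; "joint_velocities": joint speeds; "tau": joint torques, N m; "eef_pos": TCP position; "eef_rot": TCP orientation; "force": force on the tool from outside, world axes, zero at the start; "wrist_torque": the same for the moment, N m; "gripper_width": finger opening in mm.
Only numpy, scipy, OpenCV 4.12 (cv2) and the standard library are available. Lean on these libraries where they do the work, as an engineer would, in place of code of your own. Each camera call takes 0.05 s, during which the arm holds its last target.

TASK

Weigh out a stack of the thick steel spacer rings: one at a time, take a ring from the tray, thread it over the spindle on the spring scale's pan, lower it gently until it lies flat, and let go so that the pan settles before you fetch the next. Stop at the first ring that brings the pan's pointer level with the set marker or below it, and leave the spare rings lying flat in the tray. Never bang the pan or force it down to its overload stop, and leave the marker, the hex nut, the screwdriver and the socket as they are.

Things in the scene. Friction and masses are not known exactly. Their poses are not given: they have to be found in the camera images.
- scale: Bench spring scale, screwed down: grey cast foot 160 x 215 mm, round housing, sprung pan on a plunger, and a white graduated upright on its +y side, 112 mm from the plunger's axis and 169 mm tall. Origin: on the bench under the plunger's axis; z up.
- pan: The scale's pan: a plunger that slides straight down on a spring (0.3 N per mm, damped, settles in about 1 s; hard overload stop 38 mm down) and carries a flat bare-steel dish 132 mm across with a rim 4 mm high and an upright spindle in its middle. Origin: on the plunger's axis, level with the dish's upper face, 150 mm above the bench when empty; z up. Dish and spindle stand off this axis.
- spindle_level (a point): Point on the plunger's axis, level with the top of the dish's spindle (19 mm diameter, 46 mm above the dish's face, flat end, chamfer 0.7 mm). The dish is clamped on through an oversize hole: it and its spindle stand 2 to 3.5 mm to one side of this axis, a side that differs each time and is not measured (see or feel for it). Rings fit the spindle with 0.5 mm play all round.
- pointer (a point): Tip of the black pointer fixed under the dish on the upright's side, 90 mm from the axis and 6.5 mm below the level of the dish's face. Moves with the pan.
- mark (a point): Tip of the set marker, a dark clip clamped on the upright at the weight wanted; its black tip faces the pointer's tip, 2 mm apart when level. It stands 10.8 to 21 mm below the empty pan's pointer.
- tray: Shallow dark steel tray 250 x 280 mm (its x and y), floor 3 mm thick, rim 14 mm high, fixed. Origin: centre of its underside, on the bench; z up.
- nut: Bystander: steel hex nut 30 mm across flats, 16 mm thick, flat in the middle of the tray. Origin: centre of its underside.
- screwdriver: Bystander: screwdriver with black handle 26 mm thick, 190 mm long along its x, lying between scale and tray. Origin: on the bench under its middle.
- socket: Bystander: steel wrench socket, 30 mm diameter, 42 mm tall, standing between scale and tray beyond the screwdriver. Origin: centre of its underside.
- ring1_mid (a point): Centre (half-way up, in the bore) of a thick plain steel ring lying flat in the tray: 56 mm outside, 20 mm bore, 14 mm thick, 0.22 to 0.26 kg (sinks the pan 7 to 8.5 mm). The four rings look alike; z is the ring's axis.
- ring2_mid (a point): Centre (half-way up, in the bore) of a thick plain steel ring lying flat in the tray: 56 mm outside, 20 mm bore, 14 mm thick, 0.22 to 0.26 kg (sinks the pan 7 to 8.5 mm). The four rings look alike; z is the ring's axis.
- ring3_mid (a point): Centre (half-way up, in the bore) of a thick plain steel ring lying flat in the tray: 56 mm outside, 20 mm bore, 14 mm thick, 0.22 to 0.26 kg (sinks the pan 7 to 8.5 mm). The four rings look alike; z is the ring's axis.
- ring4_mid (a point): Centre (half-way up, in the bore) of a thick plain steel ring lying flat in the tray: 56 mm outside, 20 mm bore, 14 mm thick, 0.22 to 0.26 kg (sinks the pan 7 to 8.5 mm). The four rings look alike; z is the ring's axis.
Mind the look-alikes: they are no part of the job. What is shaped like the part that bears ring2_mid but turquoise is not meant.

How it is judged:
By the outcome, as a careful person would: the job done as asked, in the order asked, and still so for the second after the job is handed in, with the robot touching nothing.
It also fails if it takes over 72 s, if anything falls off the work surface, if the arm or the gripper's body presses on something with over 40 N, if the wrist force passes 120 N, or if a joint passes its speed limit or range.

## Working session

There is one attempt and no reset: what is moved stays moved. The work goes in short steps, Python scripts to look and compute and a shell command to move; the robot and the scene stay as the last step left them, time stands still between calls to the robot, and variables do not carry over. Pictures are saved under pics/ and viewed, and the job is handed in when it is done.

```bash
mkdir -p pics; ls; cat > h.py <<'E'
import numpy as np, cv2
from scipy.spatial.transform import Rotation as Ro
from station import env
def snap(n,fn):
    c=env.capture(n); cv2.imwrite('pics/'+fn,c['frame']); np.savez('pics/'+fn+'.npz',**{k:np.array(v) for k,v in c.items()}); return c
def ld(fn):
    return dict(np.load('pics/'+fn+'.npz'))
def foc(c): return 200/np.tan(np.radians(float(c['fov_y']))/2)
def ray(c,u,v,fish=False):
    f=foc(c); x=(u-c['cx'])/f; y=(v-c['cy'])/f
    if fish:
        r=np.hypot(x,y); s=np.sin(r)/r if r>1e-9 else 1; d=np.array([x*s,y*s,np.cos(r)])
    else: d=np.array([x,y,1.])
    R=np.array(c['R']); return -R.T@np.array(c['t']), R.T@d
def atz(c,u,v,z,fish=False):
    o,d=ray(c,u,v,fish); return o+d*(z-o[2])/d[2]
def proj(c,X,fish=False):
    p=np.array(c['R'])@np.array(X,float)+np.array(c['t']); f=foc(c)
    if fish:
        r=np.hypot(p[0],p[1]); th=np.arctan2(r,p[2]); k=th/max(r,1e-9)*f; return c['cx']+p[0]*k, c['cy']+p[1]*k
    return c['cx']+f*p[0]/p[2], c['cy']+f*p[1]/p[2]
E
python3 - <<'E'
from h import *
for n in ['side','top','wrist']:
    c=snap(n,n+'0.png'); R=np.array(c['R']); print(n,c['fov_y'],c['cx'],c['cy'],(-R.T@np.array(c['t'])).round(1),R.round(2).tolist())
s=env.get_state(); print({k:np.round(v,3) for k,v in s.items()}); print(Ro.from_rotvec(s['eef_rot']).as_matrix().round(3))
E
```

```text
pics
side 42.21311407772927 324.4905116485807 207.0471942615278 [-169.2  716.3  845.5] [[-0.72, -0.69, 0.0], [-0.41, 0.42, -0.81], [0.56, -0.58, -0.59]]
top 56.111006474552816 327.7865823785239 199.21334683802917 [ 409.7   14.5 1058.9] [[0.0, -1.0, 0.01], [-0.99, -0.0, -0.1], [0.1, -0.01, -0.99]]
wrist 65.70646984690485 315.89137842189075 205.77069099507824 [ 248.3 -465.8  373.5] [[0.36, -0.93, -0.0], [-0.9, -0.35, 0.26], [-0.24, -0.09, -0.97]]
{'time_s': np.float64(0.15), 'joint_positions': array([-1.344,  0.291, -0.154,  1.127,  0.   ,  1.432]), 'joint_velocities': array([ 0.   , -0.001,  0.002,  0.   , -0.001,  0.   ]), 'tau': array([ 1.0000e-03, -5.3737e+01,  3.3152e+01,  1.1000e-02, -0.0000e+00,
        0.0000e+00]), 'eef_pos': array([ 187.718, -489.967,  230.864]), 'eef_rot': array([-0.374,  2.023, -2.021]), 'force': array([ 0.592, -0.594, -0.481]), 'wrist_torque': array([ 0.055, -0.031, -0.005]), 'gripper_width': np.float64(85.466)}
[[-0.934 -0.     0.358]
 [-0.358  0.001 -0.934]
 [-0.    -1.    -0.001]]
```

View pics/side0.png

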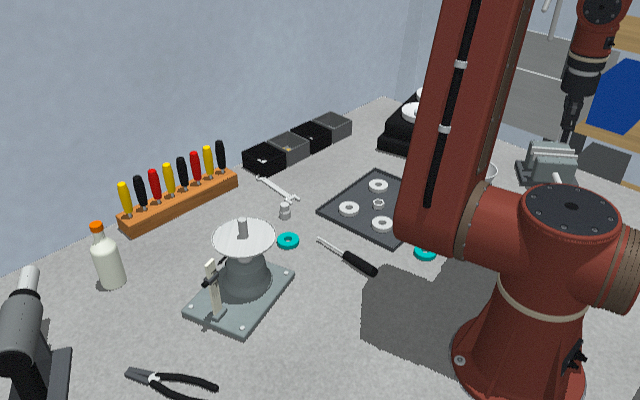

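View pics/top0.png

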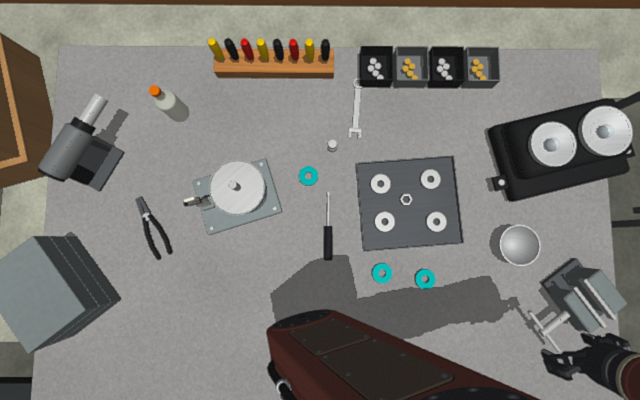

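View pics/wrist0.png

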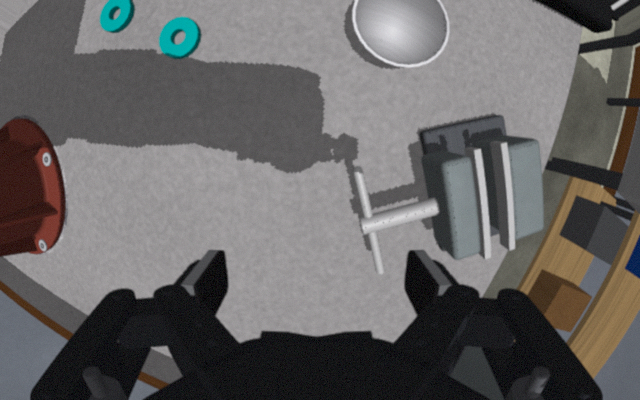

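```bash
python3 - <<'E'
from h import *
c=ld('top0.png'); img=c['frame']
z={'r':17,'n':19}
hsv=cv2.cvtColor(img,cv2.COLOR_BGR2HSV)
m=((hsv[...,2]>190)&(hsv[...,1]<40)).astype(np.uint8); m[:,:355]=0; m[:,465:]=0; m[:155]=0; m[255:]=0
n,l,s,ce=cv2.connectedComponentsWithStats(m)
for i in range(1,n):
    if s[i,4]>20:
        cs,_=cv2.findContours((l==i).astype(np.uint8),cv2.RETR_EXTERNAL,cv2.CHAIN_APPROX_NONE)
        (u,v),r=cv2.minEnclosingCircle(cs[0]); print(s[i],ce[i].round(1),(u,v,r),atz(c,ce[i][0],ce[i][1],17).round(1))
for u,v,zz in [(234,186,196),(238,187,150),(190,202,100),(406,200,17),(333,145,42),(309,176,14),(329,192,5),(327,258,13)]: print((u,v),atz(c,u,v,zz).round(1))
cv2.imwrite('pics/topz.png',cv2.resize(img[130:260,170:300],None,fx=5,fy=4.5,interpolation=cv2.INTER_CUBIC))
c=ld('side0.png')
cv2.imwrite('pics/sidez.png',cv2.resize(c['frame'][205:340,170:310],None,fx=4.4,fy=4.4,interpolation=cv2.INTER_CUBIC))
E
```

```text
[421 170  19  18 212] [430.2 178.8] (430.26190185546875, 178.69642639160156, 9.288154602050781) [ 575.  -283.6   17. ]
[371 175  19  18 224] [380.1 183.5] (380.0384521484375, 183.5, 9.377939224243164) [ 561.  -142.1   17. ]
[401 194  11  11  36] [405.9 199.5] (406.0, 199.14999389648438, 5.246294975280762) [ 516.  -213.9   17. ]
[375 212  19  19 234] [384.2 221.3] (384.20269775390625, 221.44595336914062, 9.522302627563477) [ 454.9 -152.5   17. ]
[427 212  19  19 225] [436.1 221.4] (436.20269775390625, 221.44595336914062, 9.522302627563477) [ 455.3 -297.2   17. ]
(234, 186) [527.5 223.3 196. ]
(238, 187) [531.4 224.7 150. ]
(190, 202) [498.8 357.6 100. ]
(406, 200) [ 514.7 -214.2   17. ]
(333, 145) [664.2  -9.2  42. ]
(309, 176) [581.7  57.6  14. ]
(329, 192) [537.7   1.    5. ]
(327, 258) [353.4   6.1  13. ]
```

View pics/topz.png

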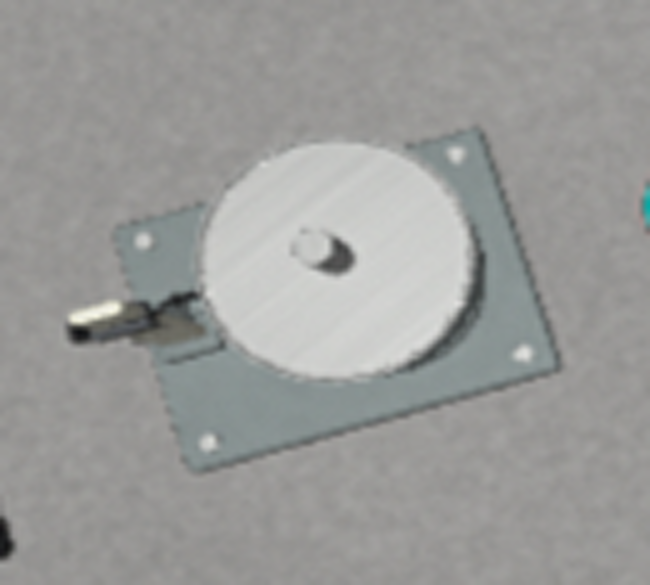

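View pics/sidez.png

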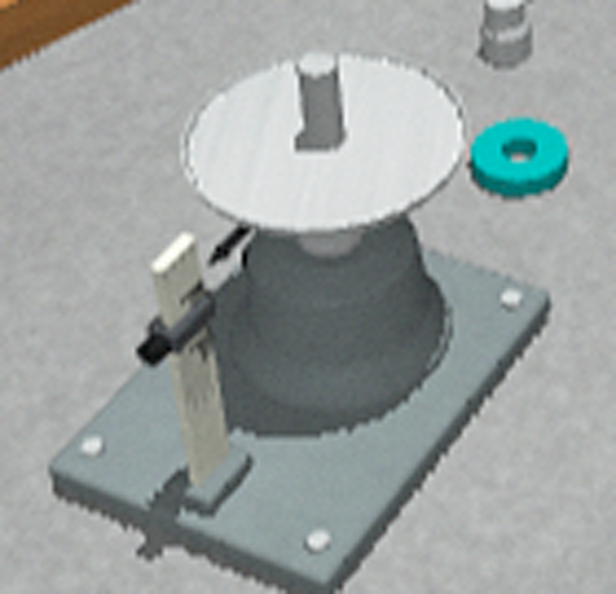

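```bash
python3 -m creep '[[[0,-0.15,0],[-20,-20,-20],85],[[0,-0.15,0],[-38,-15,-28],85],[[0,-0.15,0],[-40,-15,-22],85],[[0,-0.15,0],[-42,-15,-15],85],[[0,-0.15,0],[-44,-5,-8],85]]'; python3 -m creep '[[[0,-0.15,0],[-45,0,0],85],[[0,-0.15,0],[-45,0,6],85],[[0,-0.15,0],[-44,0,14],85],[[0,0,0],[-45,0,20],85],[[0,0,0],[-45,0,22],85]]'
```

```text
time_s: 0.65
eef_pos: [271.7, -294.2, 300.6]
eef_rot: [-0.96, 1.537, -1.528]
force: [1.0, 0.0, 0.6]
gripper_width: 84.9
time_s: 1.15
eef_pos: [373.2, -75.1, 302.7]
eef_rot: [-1.208, 1.206, -1.205]
force: [2.1, -0.3, -0.3]
gripper_width: 85.2
```

```bash
python3 -m creep '[[[0,0,0],[-50,0,26],85],[[0,0,0],[-50,0,26],85],[[0,0,0],[-50,0,26],85],[[0,0,0],[-50,0,26],85],[[0,0,0],[-50,0,26],85]]'; python3 -m creep '[[[0,0,0],[-40,20,22],85],[[0,0,0],[-12,30,4],85],[[0,0,0],[0,0,0],85]]'; python3 - <<'E'
from h import *
snap('wrist','w1.png')
s=env.get_state();print(s['eef_pos'],s['eef_rot'],s['force'])
E
```

```text
time_s: 1.65
eef_pos: [485.2, 148.8, 303.6]
eef_rot: [-1.208, 1.203, -1.206]
force: [1.4, -1.1, -0.1]
gripper_width: 85.1
time_s: 1.95
eef_pos: [512.5, 207.5, 251.9]
eef_rot: [-1.21, 1.198, -1.201]
force: [-0.3, -0.4, -0.4]
gripper_width: 84.9
[513.14353008 206.93564963 254.04039374] [-1.20746435  1.19692678 -1.20209219] [-0.02790307 -0.13668958  1.19484308]
```

View pics/w1.png

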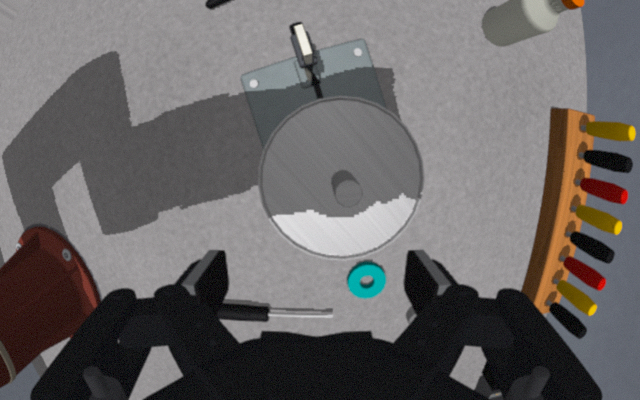

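```bash
python3 - <<'E'
from h import *
c=ld('w1.png')
print(atz(c,347.5,187,196,True), proj(c,[529,223,196],True), proj(c,[513.1,206.9,254],True))
cv2.imwrite('pics/w1z.png',cv2.resize(c['frame'][80:270,240:440],None,fx=3,fy=3,interpolation=cv2.INTER_CUBIC))
E
```

```text
[532.87615882 233.44328706 196.        ] (np.float64(341.1363648673724), np.float64(202.33946498051193)) (np.float64(317.6931817638326), np.float64(261.7991596410678))
```

View pics/w1z.png

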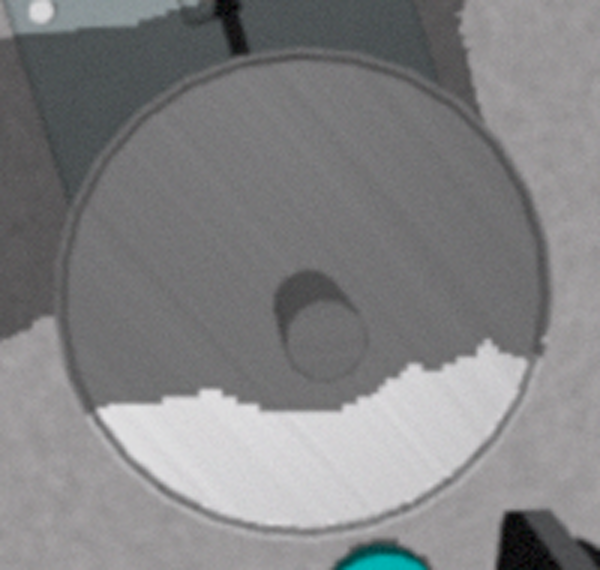

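```bash
python3 - <<'E'
from h import *
c=ld('w1.png')
print(atz(c,349,193.2,196,True))
E
```

```text
[534.020376   229.28489174 196.        ]
```

```bash
python3 -m creep '[[[0,0,0],[-20,10,19],85],[[0,0,0],[0,30,0],85],[[0,0,0],[0,25,0],85],[[0,0,0],[0,5,0],85]]'; python3 - <<'E'
from h import *
snap('wrist','w2.png')
s=env.get_state();print(s['eef_pos'],s['eef_rot'],s['force'])
E
```

```text
time_s: 2.4
eef_pos: [535.5, 224.6, 189.8]
eef_rot: [-1.2, 1.194, -1.207]
force: [-0.2, -0.7, 0.4]
gripper_width: 84.5
[535.73818111 224.60156656 190.39087081] [-1.1988491   1.19372065 -1.2078114 ] [-0.93918997  0.17414952 -0.20407853]
```

View pics/w2.png

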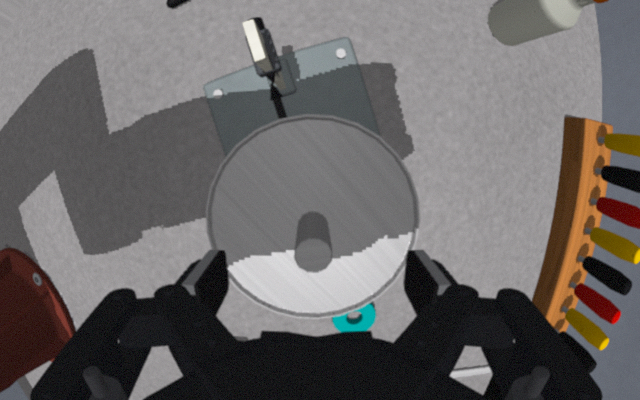

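```bash
cat >> h.py <<'E'
R0=np.array([[0,0,1],[-1,0,0],[0,-1,0.]])
def st():
    s=env.get_state(); R=Ro.from_rotvec(s['eef_rot']).as_matrix()
    print('t',round(s['time_s'],2),'p',s['eef_pos'].round(2) if hasattr(s['eef_pos'],'round') else np.round(s['eef_pos'],2),'turn2fix',Ro.from_matrix(R.T@R0).as_rotvec().round(4),'F',np.round(s['force'],1),'w',round(float(s['gripper_width']),1))
    return np.array(s['eef_pos']),R
def go(target):
    p,R=st(); print('shift',(R.T@(np.array(target)-p)).round(1))
E
python3 -c "
from h import *
go([534,227,183])"
```

```text
t 2.45 p [535.74 224.6  190.39] turn2fix [-0.0154  0.008  -0.0038] F [-0.9  0.2 -0.2] w 85.1
shift [-2.4  7.4 -1.8]
```

```bash
python3 -m creep '[[[-0.015,0.008,-0.004],[-2.4,7.4,-1.8],85],[[0,0,0],[0,0,0],85],[[0,0,0],[0,0,0],85]]'; python3 - <<'E'
from h import *
go([534,227,183])
c=snap('wrist','w3.png')
cv2.imwrite('pics/w3z.png',cv2.resize(c['frame'][190:320,220:420],None,fx=4,fy=4,interpolation=cv2.INTER_CUBIC))
snap('side','s3.png')
E
```

```text
time_s: 2.75
eef_pos: [535.6, 226.0, 187.1]
eef_rot: [-1.205, 1.209, -1.213]
force: [0.9, 0.3, 0.4]
gripper_width: 85.1
t 2.75 p [535.61 226.05 187.1 ] turn2fix [-0.0039 -0.0028 -0.0005] F [0.9 0.3 0.4] w 85.1
shift [-0.9  4.1 -1.6]
```

View pics/w3z.png

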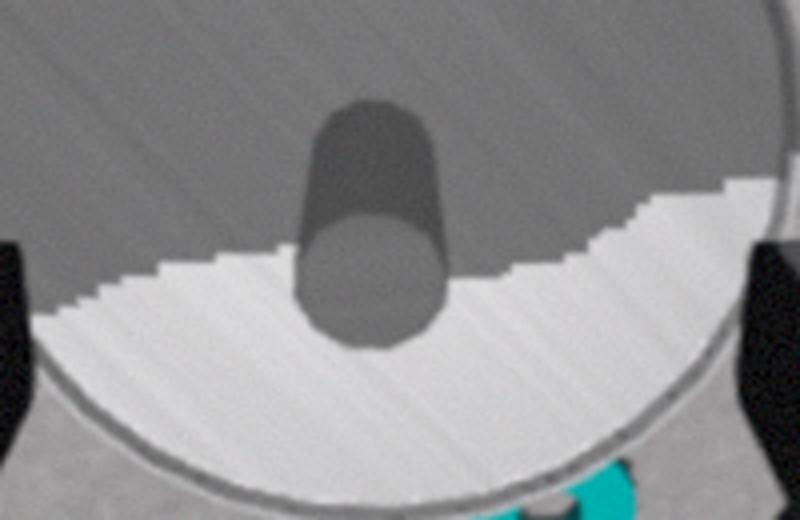

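```bash
python3 - <<'E'
from h import *
c=ld('w3.png')
for f,u,v in [('w3.png',312.5,259.7),('w2.png',313.8,254.5),('w1.png',348.7,193)]:
  print(atz(ld(f),u,v,196,True).round(2))
c=ld('side0.png');
X=atz(c,0,0,0)
def tri(obs):
    A=[];b=[]
    for f,u,v,fi in obs:
        o,d=ray(ld(f),u,v,fi); d/=np.linalg.norm(d); P=np.eye(3)-np.outer(d,d); A.append(P); b.append(P@o)
    return np.linalg.lstsq(np.vstack(A),np.hstack(b),rcond=None)[0]
print(tri([('w3.png',312.5,259.7,1),('w1.png',348.7,193,1)]), tri([('side0.png',170+319/4.4,205+65/4.4,0),('top0.png',233.1,184.3,0)]))
E
```

```text
[533.68 229.76 196.  ]
[534.03 229.79 196.  ]
[533.82 229.42 196.  ]
[533.79261249 229.29808944 195.1594758 ] [532.45413459 226.71915559 193.92401679]
```

```bash
python3 -m creep '[[[0,0,0],[0,-35,0],85],[[0,0,0],[30,-20,3],85],[[0,0,0],[50,0,5],80],[[0,0,0],[50,0,5],76],[[0,0,0],[50,10,5],76]]';python3 -m creep '[[[0,0,0],[50,25,4],76],[[0,0,0],[50,25,3],76],[[0,0,0],[50,30,0],76],[[0,0,0],[30,15,0],76],[[0,0,0],[0,0,0],76]]'; python3 - <<'E'
from h import *
st()
c=snap('wrist','w4.png')
E
```

```text
time_s: 3.35
eef_pos: [554.5, 48.2, 237.5]
eef_rot: [-1.205, 1.197, -1.207]
force: [1.4, -0.0, -0.6]
gripper_width: 76.2
time_s: 3.85
eef_pos: [563.9, -122.7, 152.9]
eef_rot: [-1.199, 1.194, -1.216]
force: [0.1, 0.5, 0.0]
gripper_width: 75.9
t 3.85 p [ 563.94 -122.69  152.93] turn2fix [-0.017   0.0031  0.0013] F [0.1 0.5 0. ] w 75.9
```

View pics/w4.png

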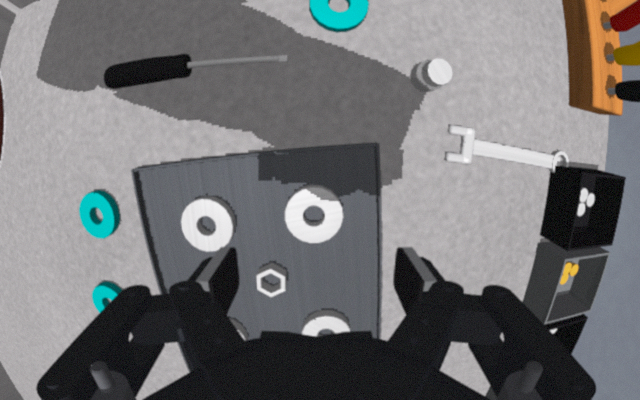

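```bash
python3 - <<'E'
from h import *
c=ld('w4.png')
print(atz(c,314,213.5,17,True),atz(c,208,223.5,17,True),atz(c,271.5,281,19,True))
# finger gap centre in image
g=proj(c,[563.94,-122.69,152.93],True);print(g)
E
```

```text
[ 564.18921323 -138.98217712   17.        ] [ 460.03198174 -149.39906396   17.        ] [ 521.06928453 -210.04507432   19.        ]
(np.float64(316.46827385274145), np.float64(258.91685147969054))
```

```bash
python3 -m creep '[[[-0.017,0.003,0.001],[18,35,0],74],[[0,0,0],[0,40,0],74],[[0,0,0],[0,40,0],74],[[0,0,0],[0,15,0],74],[[0,0,0],[0,0,0],74]]'; python3 -c "
from h import *
go([564,-140.5,4])
snap('wrist','w5.png')"
```

```text
time_s: 4.4
eef_pos: [570.3, -136.6, 25.7]
eef_rot: [-1.205, 1.198, -1.212]
force: [0.6, -0.6, -0.4]
gripper_width: 74.1
t 4.4 p [ 570.26 -136.59   25.73] turn2fix [-0.0098  0.0047  0.0017] F [ 0.6 -0.6 -0.4] w 74.1
shift [ 3.8 21.7 -6.5]
```

View pics/w5.png

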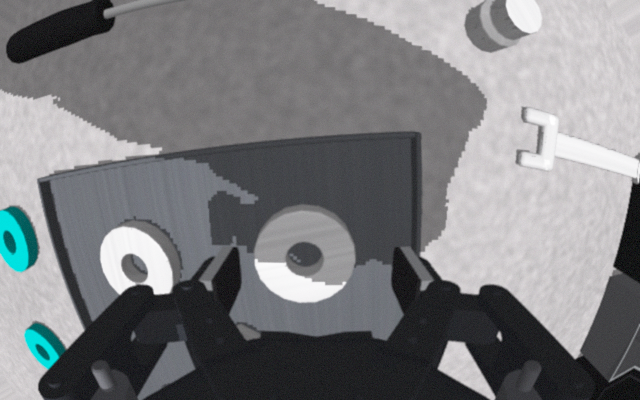

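```bash
python3 - <<'E'
from h import *
c=ld('w5.png')
im=cv2.GaussianBlur(c['frame'],(3,3),0)
print(atz(c,304.7,254,17,True),atz(c,305,256.5,17,True))
cv2.imwrite('pics/w5z.png',cv2.resize(c['frame'][190:320,220:420],None,fx=4,fy=4,interpolation=cv2.INTER_CUBIC))
E
```

```text
[ 564.10361824 -137.78461574   17.        ] [ 564.2522224  -139.25374562   17.        ]
```

View pics/w5z.png

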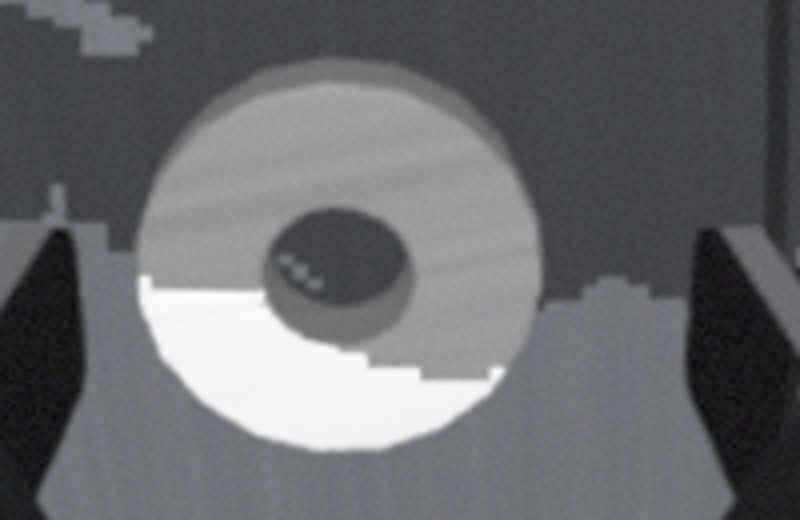

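```bash
python3 -m creep '[[[-0.01,0.005,0.002],[3.8,14,-8],74],[[0,0,0],[0,7,0],74],[[0,0,0],[0,2,0],74],[[0,0,0],[0,0,0],74]]'; python3 -c "
from h import *
go([564,-140.5,4])"
```

```text
time_s: 4.85
eef_pos: [565.3, -140.5, 6.2]
eef_rot: [-1.207, 1.203, -1.212]
force: [0.1, -0.0, 0.3]
gripper_width: 74.1
t 4.85 p [ 565.3  -140.55    6.19] turn2fix [-0.0057  0.0012  0.0019] F [ 0.1 -0.   0.3] w 74.1
shift [-0.1  2.2 -1.3]
```

```bash
python3 -m creep '[[[-0.005,0.001,0.002],[0,2.3,-1.3],74],[[0,0,0],[0,0,0],60],[[0,0,0],[0,0,0],52],[[0,0,0],[0,0,0],52],[[0,0,0],[0,0,0],50]]'; python3 -c "
from h import *
go([564,-140.5,4])"
```

```text
time_s: 5.35
eef_pos: [564.7, -140.9, 5.6]
eef_rot: [-1.208, 1.208, -1.211]
force: [0.4, -0.5, -2.7]
gripper_width: 52.5
t 5.35 p [ 564.66 -140.88    5.61] turn2fix [-0.0021 -0.0002  0.0003] F [ 0.4 -0.5 -2.7] w 52.5
shift [-0.4  1.6 -0.7]
```

```bash
python3 - <<'E'
from h import *
st()
c=snap('wrist','w6.png')
cv2.imwrite('pics/w6z.png',cv2.resize(c['frame'][190:320,220:420],None,fx=4,fy=4,interpolation=cv2.INTER_CUBIC))
E
```

```text
t 5.35 p [ 564.66 -140.88    5.61] turn2fix [-0.0021 -0.0002  0.0003] F [ 0.4 -0.5 -2.7] w 52.5
```

View pics/w6z.png

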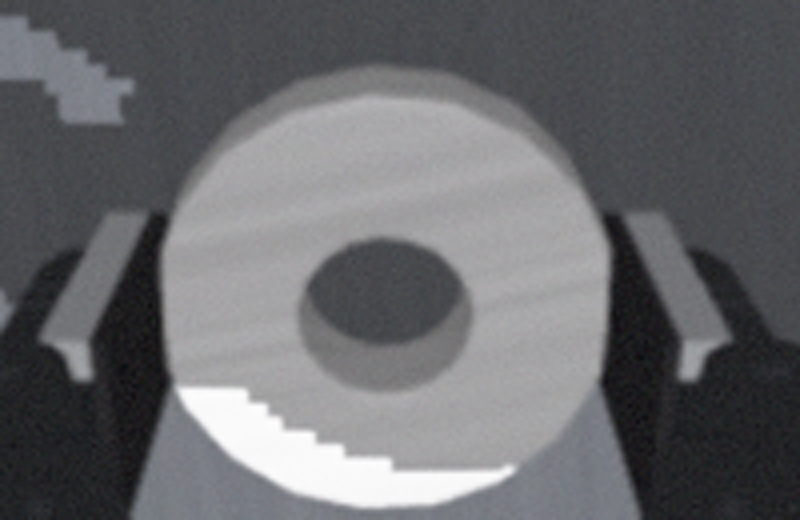

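```bash
python3 -m creep '[[[0,0,0],[0,-10,0],45],[[0,0,0],[0,-30,0],45],[[0,0,0],[0,-40,0],45],[[0,0,0],[0,-40,0],45],[[0,0,0],[0,-10,0],45]]'; python3 - <<'E'
from h import *
st()
c=snap('wrist','w7.png')
cv2.imwrite('pics/w7z.png',cv2.resize(c['frame'][190:320,220:420],None,fx=4,fy=4,interpolation=cv2.INTER_CUBIC))
c=snap('side','s7.png')
E
```

```text
time_s: 5.9
eef_pos: [562.1, -140.0, 139.3]
eef_rot: [-1.21, 1.213, -1.206]
force: [0.1, -0.1, -3.0]
gripper_width: 52.6
t 5.9 p [ 562.1  -139.96  139.32] turn2fix [ 0.0037 -0.0002 -0.0019] F [ 0.1 -0.1 -3. ] w 52.6
```

View pics/w7z.png

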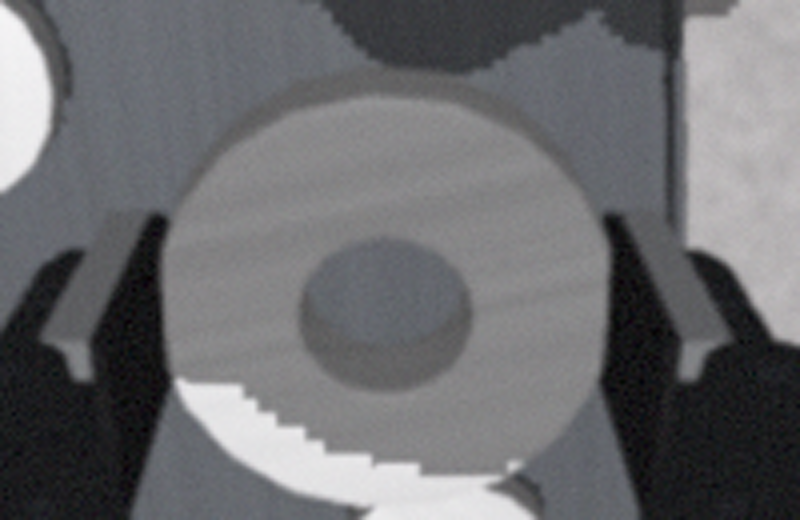

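View pics/s7.png

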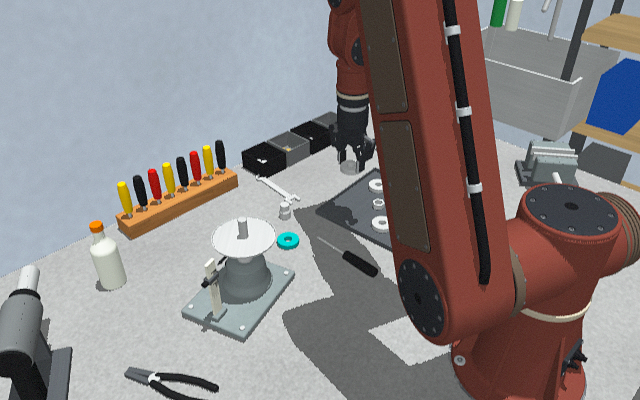

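```bash
cat >> h.py <<'E'
from scipy.optimize import least_squares
def fitc(c,bb,r,z,fish=True):
    u,v=(bb[0]+bb[1])/2,(bb[2]+bb[3])/2
    x0=atz(c,u,v,z,fish)[:2]; a=np.linspace(0,2*np.pi,73)
    def f(p):
        q=np.array([proj(c,[p[0]+p[2]*np.cos(t),p[1]+p[2]*np.sin(t),z],fish) for t in a])
        return [q[:,0].min()-bb[0],q[:,0].max()-bb[1],q[:,1].min()-bb[2],q[:,1].max()-bb[3]]
    s=least_squares(f,[x0[0],x0[1],r]); return s.x, s.fun
def zb(b,u0=220,v0=190,k=4): # zoom bbox->pixels
    o=-.5+.5/k
    return [u0+b[0]/k+o,u0+b[1]/k+o,v0+b[2]/k+o,v0+b[3]/k+o]
E
python3 - <<'E'
from h import *
x,f=fitc(ld('w3.png'),zb([295,447,212,349]),9.5,196); print('spindle',x,f.round(2))
x,f=fitc(ld('w7.png'),zb([299,472,237,393]),10,139.3+11.4); print('bore',x,f.round(2), x[:2]-[562.1,-139.96])
x,f=fitc(ld('w7.png'),zb([162,611,95,509]),28,139.3+11.4); print('outer',x,f.round(2), x[:2]-[562.1,-139.96])
E
```

```text
spindle [533.61759139 229.50284945   9.02585439] [ 0.01 -0.01 -0.01  0.01]
bore [ 561.86756149 -139.96316571   10.27125049] [-0.13  0.13  0.14 -0.16] [-0.23243851 -0.00316571]
outer [ 561.97325246 -140.06470733   27.07111249] [-0.79  0.79  0.81 -0.97] [-0.12674754 -0.10470733]
```

```bash
python3 -m creep '[[[0,0,0],[-30,-40,0],45],[[0,0,0],[-50,-40,-3],45],[[0,0,0],[-50,-10,-4],45],[[0,0,0],[-50,0,-4],45],[[0,0,0],[-50,0,-4],45]]';python3 -m creep '[[[0,0,0],[-50,0,-4],45],[[0,0,0],[-50,0,-4],45],[[0,0,0],[-30,0,-4],45],[[0,0,0],[-10,0,0],45],[[0,0,0],[0,0,0],45]]'; python3 -c "
from h import *
go([533.85,229.5,206])"
```

```text
time_s: 6.5
eef_pos: [545.4, 80.2, 214.0]
eef_rot: [-1.213, 1.232, -1.206]
force: [0.4, 0.2, -2.5]
gripper_width: 52.7
time_s: 7.0
eef_pos: [528.5, 226.6, 204.8]
eef_rot: [-1.228, 1.236, -1.196]
force: [0.5, -0.6, -2.7]
gripper_width: 52.7
t 7.0 p [528.46 226.65 204.83] turn2fix [ 0.0309 -0.0043 -0.0025] F [ 0.5 -0.6 -2.7] w 52.7
shift [-2.9 -1.3  5.3]
```

```bash
python3 -m creep '[[[0.031,-0.004,-0.003],[-2.9,-2,5.3],45],[[0,0,0],[0,0,0],45]]'; python3 -c "
from h import *
go([533.85,229.5,205])"
```

```text
time_s: 7.2
eef_pos: [533.2, 227.4, 203.9]
eef_rot: [-1.213, 1.211, -1.21]
force: [-0.9, -0.4, -2.5]
gripper_width: 52.1
t 7.2 p [533.22 227.42 203.95] turn2fix [ 0.0032 -0.0009  0.0028] F [-0.9 -0.4 -2.5] w 52.1
shift [-2.1 -1.1  0.6]
```

```bash
python3 -m creep '[[[0.003,-0.001,0.003],[-2.6,-1,0.8],45],[[0,0,0],[0,0,0],45]]'; python3 -c "
from h import *
go([533.85,229.5,204])"; python3 -m creep '[[[0,0,0],[-0.6,0,0],45],[[0,0,0],[0,0,0],45]]';  python3 - <<'E'
from h import *
go([533.85,229.5,204])
c=snap('wrist','w8.png')
cv2.imwrite('pics/w8z.png',cv2.resize(c['frame'][190:320,220:420],None,fx=4,fy=4,interpolation=cv2.INTER_CUBIC))
c=snap('side','s8.png')
cv2.imwrite('pics/s8z.png',cv2.resize(c['frame'][160:300,170:310],None,fx=4.2,fy=4.2,interpolation=cv2.INTER_CUBIC))
E
```

```text
time_s: 7.4
eef_pos: [533.8, 227.7, 203.9]
eef_rot: [-1.21, 1.213, -1.21]
force: [0.5, 0.4, -2.0]
gripper_width: 52.4
t 7.4 p [533.81 227.69 203.91] turn2fix [ 0.003  -0.0027  0.0005] F [ 0.5  0.4 -2. ] w 52.4
shift [-1.8 -0.1  0. ]
time_s: 7.6
eef_pos: [534.0, 227.0, 203.7]
eef_rot: [-1.211, 1.215, -1.211]
force: [0.7, -0.1, -1.6]
gripper_width: 52.5
t 7.6 p [534.01 226.98 203.66] turn2fix [ 0.004  -0.0046  0.0008] F [ 0.7 -0.1 -1.6] w 52.5
shift [-2.5 -0.3 -0.2]
```

View pics/w8z.png

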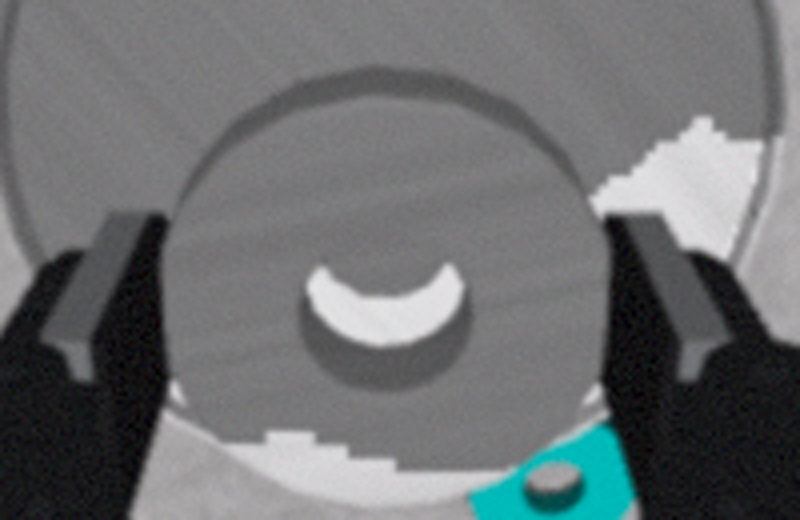

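View pics/s8z.png

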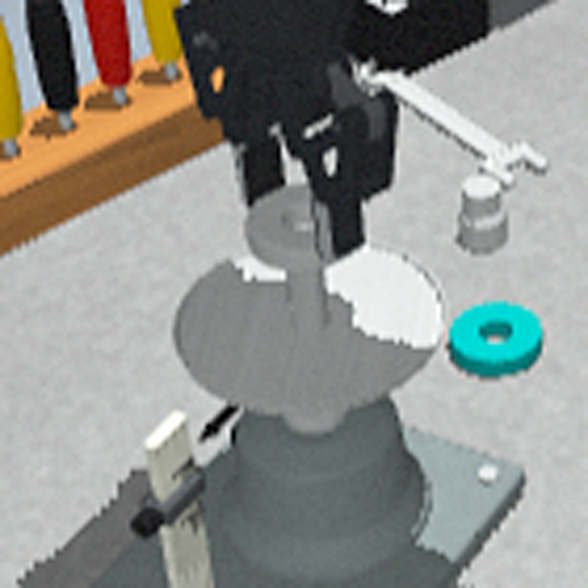

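```bash
python3 -m creep '[[[0.004,-0.004,0],[-3.5,-0.5,0],45]]'; python3 -c "
from h import *
go([533.85,229.5,204])"; 
```

```text
time_s: 7.8
eef_pos: [534.1, 230.4, 204.2]
eef_rot: [-1.209, 1.209, -1.211]
force: [0.4, 0.3, -3.4]
gripper_width: 52.8
t 7.8 p [534.1  230.37 204.18] turn2fix [-0.0002 -0.0008  0.0009] F [ 0.4  0.3 -3.4] w 52.8
shift [ 0.9  0.2 -0.2]
```

```bash
python3 -m creep '[[[0,0,0],[0.4,0,0],45]]'; python3 -m creep '[[[0,0,0],[0,0,0],45]]'; python3 - <<'E'
from h import *
go([533.85,229.5,204])
c=snap('wrist','w9.png')
cv2.imwrite('pics/w9z.png',cv2.resize(c['frame'][190:320,220:420],None,fx=4,fy=4,interpolation=cv2.INTER_CUBIC))
go([533.85,229.5,204])
E
```

```text
time_s: 7.9
eef_pos: [534.1, 230.4, 204.3]
eef_rot: [-1.209, 1.209, -1.21]
force: [0.8, 0.7, -2.7]
gripper_width: 52.7
time_s: 8.0
eef_pos: [534.0, 230.6, 204.3]
eef_rot: [-1.209, 1.208, -1.21]
force: [-0.1, 0.5, -2.8]
gripper_width: 52.8
t 8.0 p [534.02 230.56 204.34] turn2fix [-0.0006  0.0002  0.0007] F [-0.1  0.5 -2.8] w 52.8
shift [ 1.1  0.3 -0.2]
t 8.05 p [534.03 230.58 204.36] turn2fix [-0.0006  0.0002  0.0006] F [-0.4  0.1 -2.8] w 52.7
shift [ 1.1  0.4 -0.2]
```

View pics/w9z.png

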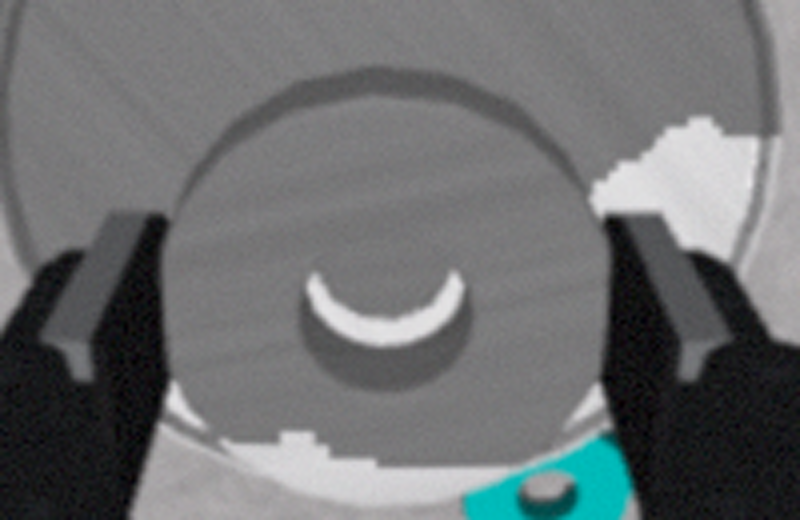

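```bash
python3 - <<'E'
from h import *
a=np.linspace(0,2*np.pi,73)
def bb(c,x,y,r,z):
    q=np.array([proj(c,[x+r*np.cos(t),y+r*np.sin(t),z],True) for t in a]); o=.5-.125
    return np.array([(q[:,0].min()-220+o)*4,(q[:,0].max()-220+o)*4,(q[:,1].min()-190+o)*4,(q[:,1].max()-190+o)*4]).round(0)
for f,p in [('w8.png',[534.01,226.98,203.66]),('w9.png',[534.02,230.56,204.35])]:
    c=ld(f)
    print(f,'sp top r8.8',bb(c,533.62,229.5,8.8,196),'r9.5@195.3',bb(c,533.62,229.5,9.5,195.3),'bore top',bb(c,p[0]-.23,p[1],10,p[2]+11.4),'bore bot',bb(c,p[0]-.23,p[1],10,p[2]-2.6))
E
```

```text
w8.png sp top r8.8 [318. 452. 173. 296.] r9.5@195.3 [313. 457. 166. 298.] bore top [301. 470. 240. 391.] bore bot [308. 464. 196. 338.]
w9.png sp top r8.8 [318. 450. 197. 317.] r9.5@195.3 [313. 455. 190. 319.] bore top [301. 470. 240. 391.] bore bot [308. 463. 196. 337.]
```

```bash
python3 - <<'E'
from h import *
a=np.linspace(0,2*np.pi,73)
def bb(c,x,y,r,z):
    q=np.array([proj(c,[x+r*np.cos(t),y+r*np.sin(t),z],True) for t in a]); o=.5-.125
    return np.array([(q[:,0].min()-220+o)*4,(q[:,0].max()-220+o)*4,(q[:,1].min()-190+o)*4,(q[:,1].max()-190+o)*4]).round(0)
c=ld('w5.png')
x,f=fitc(c,zb([264,413,207,347]),10,17);print(x,f.round(2))
x2,f=fitc(c,zb([137,542,82,450]),28,17);print(x2,f.round(2))
for z in (17,3): print(z,bb(c,x[0],x[1],10,z),bb(c,x2[0],x2[1],28,z))
c=ld('w6.png');p=[564.66,-140.88,5.61]
x,f=fitc(c,zb([299,472,237,393]),10,17);print(x-np.array(p),f.round(2))
x2,f=fitc(c,zb([162,611,95,509]),28,17)
for z in (17,3): print(z,bb(c,x[0],x[1],10,z),bb(c,x2[0],x2[1],28,z))
E
```

```text
[ 563.81914618 -140.91807168   10.19466676] [-0.34  0.34  0.36 -0.38]
[ 563.87337673 -140.8910081    27.41057284] [-0.05  0.05  0.05 -0.06]
17 [264. 413. 210. 344.] [133. 547.  78. 453.]
3 [272. 410. 173. 300.] [150. 534.  50. 404.]
[-2.27032390e-01  1.47374018e-04  4.66888466e+00] [-0.14  0.14  0.16 -0.17]
17 [301. 470. 240. 390.] [151. 622.  90. 511.]
3 [307. 463. 196. 337.] [170. 603.  58. 452.]
```

```bash
python3 -m creep '[[[0,0,0],[1.3,1.5,0],45],[[0,0,0],[0,0.5,0],45]]'; python3 -c "
from h import *
go([534.0,229.6,200])"
```

```text
time_s: 8.25
eef_pos: [534.0, 229.3, 202.3]
eef_rot: [-1.209, 1.208, -1.21]
force: [-0.5, 0.3, -2.9]
gripper_width: 52.7
t 8.25 p [534.03 229.33 202.29] turn2fix [-0.0008  0.0005  0.0006] F [-0.5  0.3 -2.9] w 52.7
shift [-0.3  2.3 -0. ]
```

Good alignment; descend slowly past the spindle's top, watching force and lateral position.

```bash
python3 -m creep '[[[0,0,0],[-0.2,2.5,0],45],[[0,0,0],[0,2,0],45],[[0,0,0],[0,2,0],45]]'; python3 - <<'E'
from h import *
go([534.0,229.6,192])
c=snap('wrist','w10.png')
cv2.imwrite('pics/w10z.png',cv2.resize(c['frame'][190:320,220:420],None,fx=4,fy=4,interpolation=cv2.INTER_CUBIC))
E
```

```text
time_s: 8.55
eef_pos: [534.1, 229.5, 195.4]
eef_rot: [-1.209, 1.208, -1.21]
force: [0.3, -0.4, -2.0]
gripper_width: 52.5
t 8.55 p [534.1  229.48 195.35] turn2fix [-0.001   0.0003  0.0005] F [ 0.3 -0.4 -2. ] w 52.5
shift [-0.1  3.4 -0.1]
```

View pics/w10z.png

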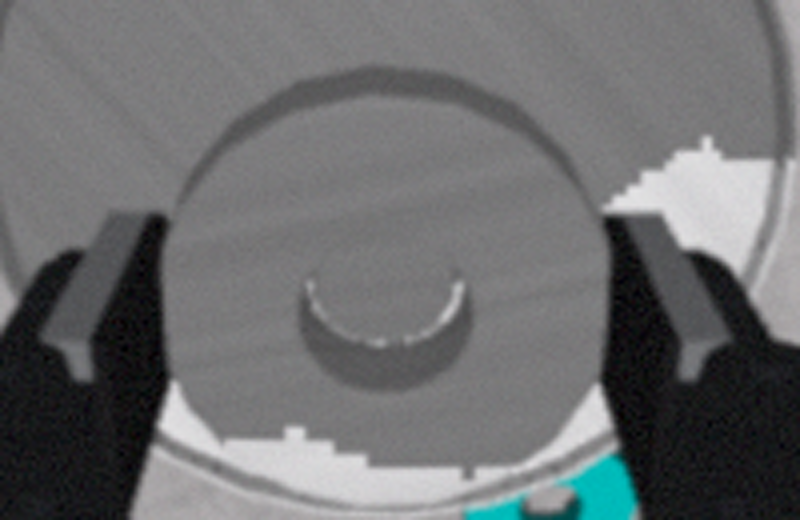

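```bash
python3 -m creep '[[[0,0,0],[0,3,0],45],[[0,0,0],[0,3,0],45]]'; python3 - <<'E'
from h import *
go([534.0,229.6,180])
c=snap('wrist','w11.png')
cv2.imwrite('pics/w11z.png',cv2.resize(c['frame'][190:320,220:420],None,fx=4,fy=4,interpolation=cv2.INTER_CUBIC))
c=snap('side','s11.png')
cv2.imwrite('pics/s11z.png',cv2.resize(c['frame'][160:300,170:310],None,fx=4.2,fy=4.2,interpolation=cv2.INTER_CUBIC))
st()
E
```

```text
time_s: 8.8
eef_pos: [534.0, 229.4, 188.7]
eef_rot: [-1.209, 1.208, -1.21]
force: [-0.2, 0.3, -2.3]
gripper_width: 52.9
t 8.8 p [533.97 229.45 188.66] turn2fix [-0.0006  0.0004  0.0006] F [-0.2  0.3 -2.3] w 52.9
shift [-0.2  8.7  0. ]
t 8.9 p [533.76 229.37 188.43] turn2fix [0.     0.0004 0.0008] F [-1.2 -0.1 -2.1] w 52.7
```

View pics/w11z.png

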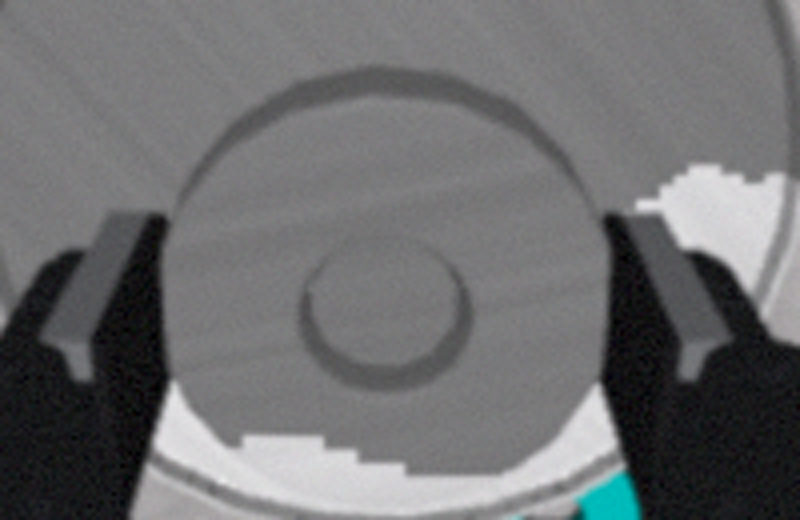

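View pics/s11z.png

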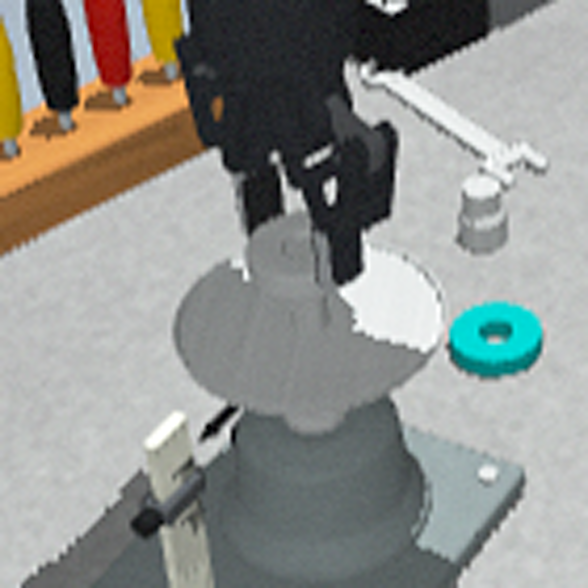

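```bash
python3 -m creep '[[[0,0,0],[-0.2,5,0.1],45],[[0,0,0],[0,6,0],45],[[0,0,0],[0,6,0],45],[[0,0,0],[0,5,0],45],[[0,0,0],[0,4,0],45]]'; python3 -c "
from h import *
go([534.0,229.6,153])"
```

```text
time_s: 9.4
eef_pos: [534.0, 229.6, 160.5]
eef_rot: [-1.21, 1.208, -1.21]
force: [0.2, 1.2, -2.7]
gripper_width: 52.9
t 9.4 p [534.02 229.64 160.48] turn2fix [-0.0005  0.0004  0.0007] F [ 0.2  1.2 -2.7] w 52.9
shift [ 0.   7.5 -0. ]
```

```bash
python3 -m creep '[[[0,0,0],[0,2.5,0],45],[[0,0,0],[0,2,0],45],[[0,0,0],[0,1.5,0],45],[[0,0,0],[0,1.5,0],45],[[0,0,0],[0,1.5,0],45]]';  python3 -m creep '[[[0,0,0],[0,1.5,0],45],[[0,0,0],[0,1.5,0],45],[[0,0,0],[0,1,0],45]]'; python3 -c "
from h import *
go([534.0,229.6,147])"
```

```text
time_s: 9.9
eef_pos: [533.9, 229.5, 150.4]
eef_rot: [-1.21, 1.209, -1.21]
force: [-1.0, 0.3, -2.0]
gripper_width: 52.3
time_s: 10.2
eef_pos: [533.9, 229.6, 146.5]
eef_rot: [-1.21, 1.208, -1.21]
force: [-0.3, -0.5, -0.7]
gripper_width: 53.0
t 10.2 p [533.93 229.59 146.48] turn2fix [-0.0004  0.0004  0.0007] F [-0.3 -0.5 -0.7] w 53.0
shift [-0.  -0.5  0.1]
```

```bash
python3 -m creep '[[[0,0,0],[0,0,0],56],[[0,0,0],[0,0,0],60],[[0,0,0],[0,0,0],66],[[0,0,0],[0,0,0],68]]'; python3 - <<'E'
from h import *
st()
c=snap('side','s12.png')
cv2.imwrite('pics/s12z.png',cv2.resize(c['frame'][160:300,170:310],None,fx=4.2,fy=4.2,interpolation=cv2.INTER_CUBIC))
E
```

```text
time_s: 10.6
eef_pos: [534.8, 229.8, 147.1]
eef_rot: [-1.208, 1.207, -1.21]
force: [-0.7, -0.5, -0.3]
gripper_width: 68.1
t 10.6 p [534.77 229.82 147.11] turn2fix [-0.0023  0.0003  0.0002] F [-0.7 -0.5 -0.3] w 68.1
```

View pics/s12z.png

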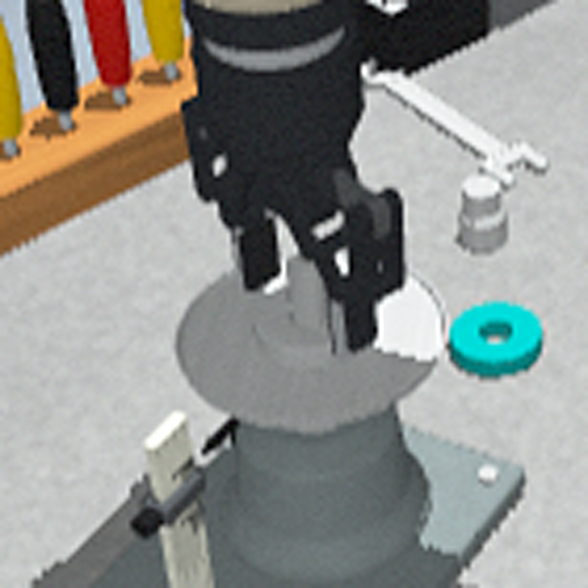

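```bash
python3 -m creep '[[[0,0,0],[0,-10,-0.8],68],[[0,0,0],[0,-25,0],70],[[0,0,0],[0,-35,0],74],[[0,0,0],[0,-5,0],74],[[0,0,0],[0,0,0],74]]'; python3 - <<'E'
from h import *
st()
c=snap('wrist','w13.png')
c=snap('side','s13.png')
cv2.imwrite('pics/s13z.png',cv2.resize(c['frame'][205:305,180:280],None,fx=6,fy=6,interpolation=cv2.INTER_CUBIC))
E
```

```text
time_s: 11.15
eef_pos: [533.4, 229.8, 227.0]
eef_rot: [-1.208, 1.207, -1.21]
force: [0.6, 1.0, 0.2]
gripper_width: 73.8
t 11.15 p [533.39 229.76 226.98] turn2fix [-0.0024  0.0003  0.0001] F [0.6 1.  0.2] w 73.8
```

View pics/s13z.png

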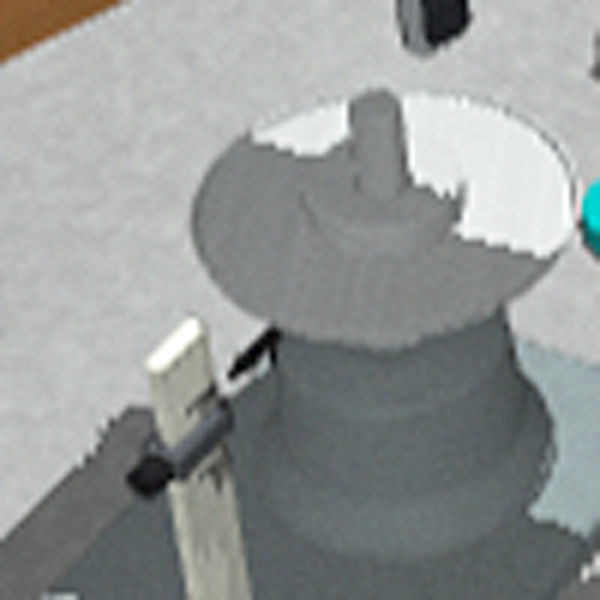

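View pics/w13.png

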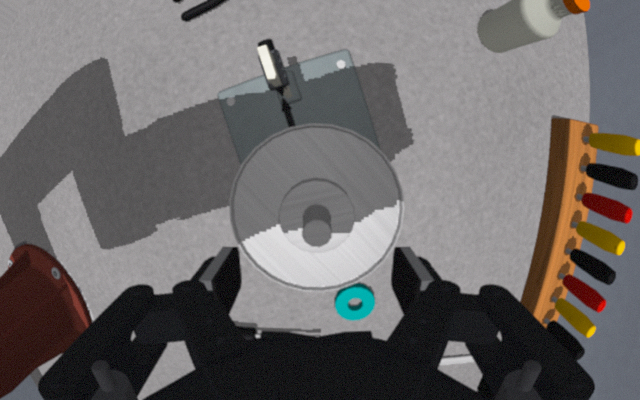

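```bash
python3 -m creep '[[[0,0,0],[35,0,-7],76],[[0,0,0],[50,0,-10],76],[[0,0,0],[50,0,-10],76],[[0,0,0],[50,0,-10],76],[[0,0,0],[50,5,-10],76]]';python3 -m creep '[[[0,0,0],[50,20,-10],76],[[0,0,0],[50,25,-10],76],[[0,0,0],[40,30,-8],76],[[0,0,0],[12,25,0],76],[[0,0,0],[0,0,0],76]]'; python3 -c "
from h import *
go([458.5,-151.5,40])"
```

```text
time_s: 11.75
eef_pos: [484.8, -1.5, 216.2]
eef_rot: [-1.216, 1.205, -1.2]
force: [1.3, -0.2, -0.3]
gripper_width: 76.0
time_s: 12.25
eef_pos: [455.1, -147.3, 117.4]
eef_rot: [-1.215, 1.213, -1.203]
force: [-0.8, -0.1, -0.4]
gripper_width: 75.9
t 12.25 p [ 455.15 -147.34  117.42] turn2fix [ 0.0072  0.0032 -0.0013] F [-0.8 -0.1 -0.4] w 75.9
shift [ 4.3 77.4  3.9]
```

```bash
python3 -m creep '[[[0.007,0.003,-0.001],[4.3,35,4],74],[[0,0,0],[0,35,0],74],[[0,0,0],[0,10,0],74],[[0,0,0],[0,0,0],74]]'; python3 - <<'E'
from h import *
st()
c=snap('wrist','w14.png')
cv2.imwrite('pics/w14z.png',cv2.resize(c['frame'][190:320,220:420],None,fx=4,fy=4,interpolation=cv2.INTER_CUBIC))
E
```

```text
time_s: 12.65
eef_pos: [459.4, -149.9, 36.7]
eef_rot: [-1.209, 1.21, -1.208]
force: [-0.2, 0.7, 0.8]
gripper_width: 74.0
t 12.65 p [ 459.4  -149.94   36.71] turn2fix [ 0.0002  0.0003 -0.0012] F [-0.2  0.7  0.8] w 74.0
```

View pics/w14z.png

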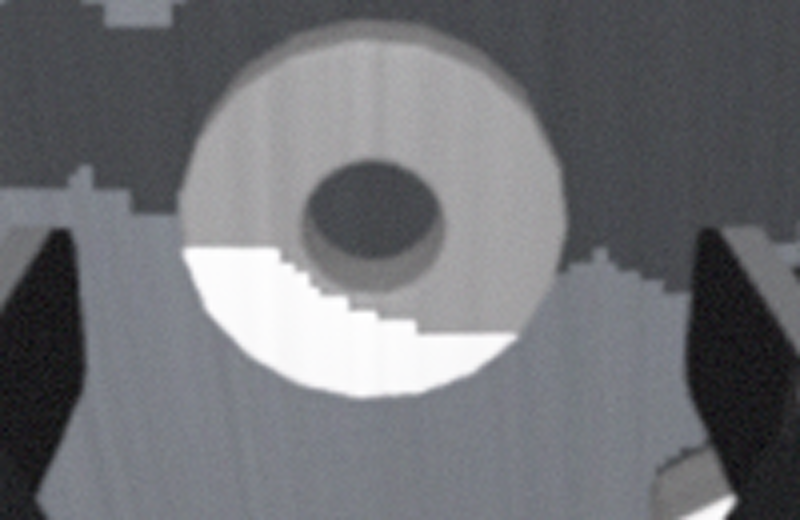

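```bash
python3 - <<'E'
from h import *
c=ld('w14.png')
x,f=fitc(c,zb([302,445,158,293]),10,17);print(x)
x2,f=fitc(c,zb([179,567,40,397]),28,17);print(x2)
go([x[0]+.2,x[1],5])
E
```

```text
[ 457.46324014 -151.20364298   10.24331641]
[ 457.3605531  -151.54034983   27.62313575]
t 12.7 p [ 459.72 -150.07   37.41] turn2fix [-0.0005  0.0004 -0.0009] F [-0.3  0.2 -0.2] w 73.8
shift [ 1.2 32.4 -2.1]
```

```bash
python3 -m creep '[[[0,0,0],[1.3,20,-2.1],74],[[0,0,0],[0,9,0],74],[[0,0,0],[0,4,0],74],[[0,0,0],[0,0,0],74]]'; python3 -c "
from h import *
go([457.6,-151.3,5])"
```

```text
time_s: 13.1
eef_pos: [461.9, -151.7, 9.0]
eef_rot: [-1.207, 1.201, -1.212]
force: [0.9, -0.4, -0.0]
gripper_width: 74.1
t 13.1 p [ 461.89 -151.73    9.03] turn2fix [-0.0073  0.0028  0.0023] F [ 0.9 -0.4 -0. ] w 74.1
shift [-0.5  4.  -4.3]
```

```bash
python3 -m creep '[[[-0.007,0.003,0.002],[-0.5,4,-4.3],74],[[0,0,0],[0,0.5,-0.5],74]]'; python3 -c "
from h import *
go([457.6,-151.3,5])"
```

```text
time_s: 13.3
eef_pos: [457.9, -151.5, 5.7]
eef_rot: [-1.209, 1.208, -1.211]
force: [0.6, -0.4, 0.2]
gripper_width: 74.1
t 13.3 p [ 457.93 -151.54    5.7 ] turn2fix [-0.0017 -0.0002  0.0011] F [ 0.6 -0.4  0.2] w 74.1
shift [-0.2  0.7 -0.3]
```

```bash
python3 -m creep '[[[0,0,0],[-0.2,0.5,-0.3],60],[[0,0,0],[0,0,0],52],[[0,0,0],[0,0,0],48],[[0,0,0],[0,0,0],45]]'; python3 -c "
from h import *
st()"; python3 -m creep '[[[0,0,0],[0,-10,0],45],[[0,0,0],[0,-30,0],45],[[0,0,0],[0,-40,0],45],[[0,0,0],[0,-40,0],45],[[0,0,0],[0,-30,0],45]]'; python3 - <<'E'
from h import *
st()
c=snap('wrist','w15.png')
cv2.imwrite('pics/w15z.png',cv2.resize(c['frame'][190:320,220:420],None,fx=4,fy=4,interpolation=cv2.INTER_CUBIC))
E
```

```text
time_s: 13.7
eef_pos: [457.5, -151.4, 6.2]
eef_rot: [-1.208, 1.208, -1.211]
force: [0.3, -0.2, -2.6]
gripper_width: 52.6
t 13.7 p [ 457.48 -151.36    6.17] turn2fix [-0.0019 -0.0004  0.0012] F [ 0.3 -0.2 -2.6] w 52.6
time_s: 14.2
eef_pos: [453.3, -149.3, 159.2]
eef_rot: [-1.212, 1.217, -1.204]
force: [1.2, -1.3, -3.6]
gripper_width: 52.6
t 14.2 p [ 453.28 -149.28  159.16] turn2fix [ 0.0073 -0.0007 -0.0036] F [ 1.2 -1.3 -3.6] w 52.6
```

View pics/w15z.png

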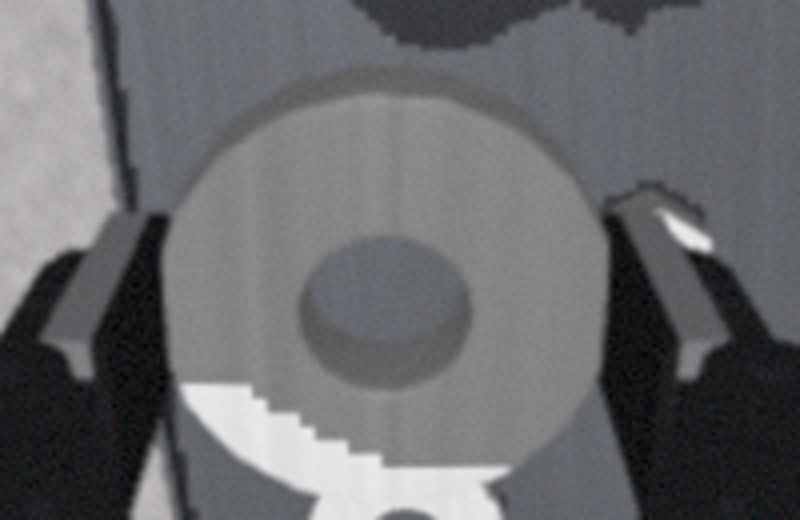

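```bash
python3 - <<'E'
from h import *
x,f=fitc(ld('w15.png'),zb([299,472,235,390.5]),10,159.16+11.4); print(x[:2]-[453.28,-149.28])
E
python3 -m creep '[[[0,0,0],[-30,-40,6],45],[[0,0,0],[-50,-30,10],45],[[0,0,0],[-50,0,10],45],[[0,0,0],[-50,0,10],45],[[0,0,0],[-50,0,10],45]]';python3 -m creep '[[[0,0,0],[-50,0,10],45],[[0,0,0],[-50,0,10],45],[[0,0,0],[-35,0,8],45],[[0,0,0],[-10,0,2],45],[[0,0,0],[0,0,0],45]]'; python3 -c "
from h import *
go([534,229.4,206])"
```

```text
[-0.1856015   0.28001805]
time_s: 14.75
eef_pos: [501.4, 67.0, 232.3]
eef_rot: [-1.2, 1.212, -1.222]
force: [2.2, -1.1, -2.9]
gripper_width: 52.4
time_s: 15.25
eef_pos: [531.0, 217.6, 233.5]
eef_rot: [-1.202, 1.207, -1.217]
force: [-0.2, -0.5, -3.2]
gripper_width: 52.6
t 15.25 p [530.97 217.57 233.49] turn2fix [-0.0074 -0.0047  0.0008] F [-0.2 -0.5 -3.2] w 52.6
shift [-11.9  27.5   2.8]
```

```bash
python3 -m creep '[[[-0.007,-0.005,0.001],[-11.8,20,2.8],45],[[0,0,0],[0,8,0],45],[[0,0,0],[0,3,0],45]]'; python3 -c "
from h import *
go([534,229.3,199])"
```

```text
time_s: 15.55
eef_pos: [533.7, 226.3, 202.7]
eef_rot: [-1.209, 1.209, -1.211]
force: [0.2, 0.5, -1.4]
gripper_width: 52.4
t 15.55 p [533.71 226.31 202.71] turn2fix [-0.0007 -0.0012  0.0012] F [ 0.2  0.5 -1.4] w 52.4
shift [-3.   3.7  0.3]
```

```bash
python3 -m creep '[[[0,0,0],[-3.4,3,0.3],45],[[0,0,0],[-0.5,0,0],45]]'; python3 -c "
from h import *
go([534,229.3,197])"
```

```text
time_s: 15.75
eef_pos: [533.8, 228.0, 199.9]
eef_rot: [-1.209, 1.211, -1.214]
force: [0.5, -0.7, -2.0]
gripper_width: 52.4
t 15.75 p [533.77 228.02 199.88] turn2fix [-0.0002 -0.0039  0.0019] F [ 0.5 -0.7 -2. ] w 52.4
shift [-1.3  2.9  0.2]
```

```bash
python3 -m creep '[[[0,-0.004,0.002],[-1.8,1.5,0.2],45],[[0,0,0],[-0.3,0,0],45]]'; python3 - <<'E'
from h import *
go([534,229.3,195])
c=snap('wrist','w16.png')
cv2.imwrite('pics/w16z.png',cv2.resize(c['frame'][190:320,220:420],None,fx=4,fy=4,interpolation=cv2.INTER_CUBIC))
go([534,229.3,195])
E
```

```text
time_s: 15.95
eef_pos: [534.4, 229.5, 199.3]
eef_rot: [-1.207, 1.209, -1.21]
force: [-0.4, 0.4, -3.3]
gripper_width: 52.5
t 15.95 p [534.38 229.49 199.27] turn2fix [-0.0015 -0.0007 -0.0004] F [-0.4  0.4 -3.3] w 52.5
shift [ 0.2  4.3 -0.4]
t 16.0 p [534.48 229.52 199.45] turn2fix [-0.0018 -0.0008 -0.0004] F [-0.2 -0.1 -3. ] w 52.6
shift [ 0.2  4.5 -0.5]
```

View pics/w16z.png

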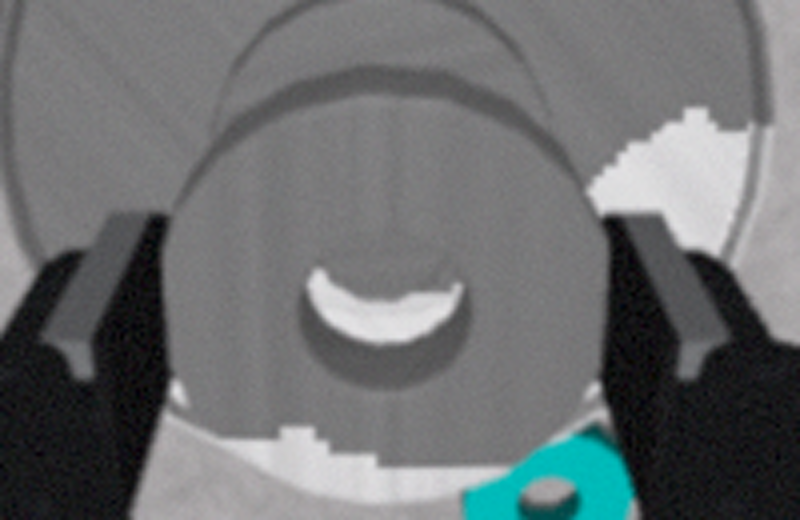

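```bash
python3 -m creep '[[[-0.002,-0.001,0],[0.2,2,-0.6],45],[[0,0,0],[0,2.5,-0.1],45]]'; python3 -c "
from h import *
go([534,229.3,193])"; python3 -m creep '[[[0,0,0],[0,2.5,0],45],[[0,0,0],[0,2,0],45]]'; python3 -c "
from h import *
go([534,229.3,187])"
```

```text
time_s: 16.2
eef_pos: [534.2, 229.4, 195.4]
eef_rot: [-1.208, 1.209, -1.209]
force: [-0.0, 0.4, -2.3]
gripper_width: 52.5
t 16.2 p [534.15 229.38 195.43] turn2fix [-0.0009  0.0004 -0.0007] F [-0.   0.4 -2.3] w 52.5
shift [ 0.1  2.4 -0.2]
time_s: 16.4
eef_pos: [534.1, 229.4, 190.5]
eef_rot: [-1.208, 1.209, -1.209]
force: [0.8, 0.8, -1.9]
gripper_width: 52.5
t 16.4 p [534.07 229.41 190.47] turn2fix [-0.0008  0.0005 -0.0007] F [ 0.8  0.8 -1.9] w 52.5
shift [ 0.1  3.5 -0.1]
```

```bash
python3 -m creep '[[[0,0,0],[0,2,0],45],[[0,0,0],[0,2,0],45],[[0,0,0],[0,2.5,0],45],[[0,0,0],[0,2.5,0],45]]'; python3 - <<'E'
from h import *
go([534,229.3,180])
c=snap('wrist','w17.png')
cv2.imwrite('pics/w17z.png',cv2.resize(c['frame'][190:320,220:420],None,fx=4,fy=4,interpolation=cv2.INTER_CUBIC))
c=snap('side','s17.png')
cv2.imwrite('pics/s17z.png',cv2.resize(c['frame'][205:305,180:280],None,fx=6,fy=6,interpolation=cv2.INTER_CUBIC))
E
```

```text
time_s: 16.8
eef_pos: [534.0, 229.4, 180.5]
eef_rot: [-1.209, 1.209, -1.209]
force: [-0.0, 0.1, -2.9]
gripper_width: 52.3
t 16.8 p [533.97 229.43 180.49] turn2fix [-0.0005  0.0006 -0.0005] F [-0.   0.1 -2.9] w 52.3
shift [0.1 0.5 0. ]
```

View pics/w17z.png

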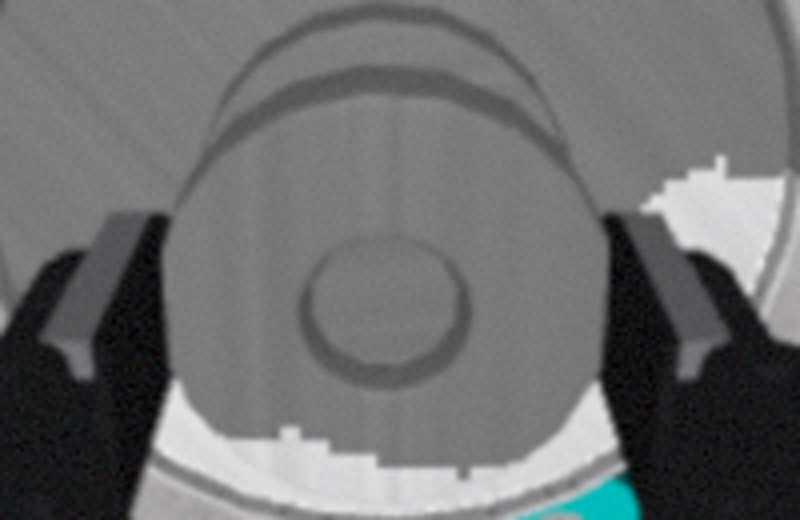

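View pics/s17z.png

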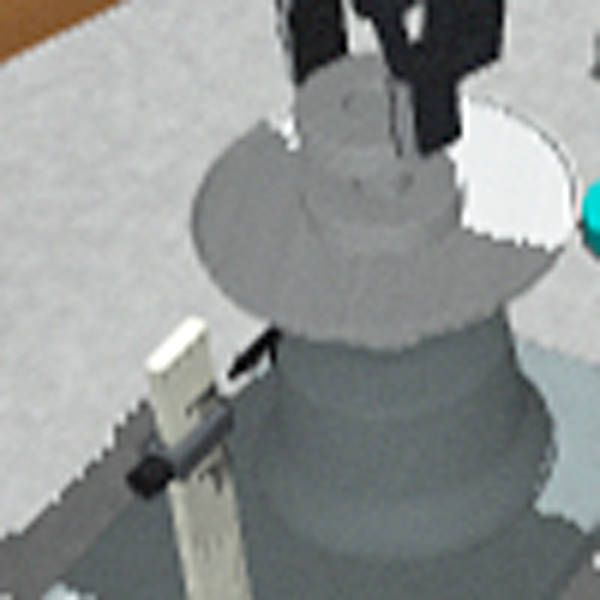

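```bash
python3 -m creep '[[[0,0,0],[0.1,5,0],45],[[0,0,0],[0,5,0],45],[[0,0,0],[0,3.5,0],45],[[0,0,0],[0,2,0],45]]'; python3 -c "
from h import *
go([534,229.3,152.5])"
```

```text
time_s: 17.3
eef_pos: [533.9, 229.3, 163.6]
eef_rot: [-1.209, 1.209, -1.209]
force: [-0.3, 0.2, -2.4]
gripper_width: 52.6
t 17.3 p [533.91 229.33 163.64] turn2fix [-0.0003  0.0006 -0.0005] F [-0.3  0.2 -2.4] w 52.6
shift [ 0.  11.1  0.1]
```

```bash
python3 -m creep '[[[0,0,0],[0,1.5,0],45],[[0,0,0],[0,1.5,0],45],[[0,0,0],[0,1.5,0],45],[[0,0,0],[0,1.5,0],45],[[0,0,0],[0,1.5,0],45]]'; python3 -m creep '[[[0,0,0],[0,1.5,0],45],[[0,0,0],[0,1.2,0],45],[[0,0,0],[0,0.8,0],45]]'; python3 -c "
from h import *
go([534,229.3,152.5])"
```

```text
time_s: 17.8
eef_pos: [533.9, 229.3, 155.6]
eef_rot: [-1.209, 1.209, -1.209]
force: [-0.4, 0.8, -1.5]
gripper_width: 52.2
time_s: 18.1
eef_pos: [533.9, 229.3, 152.0]
eef_rot: [-1.209, 1.209, -1.209]
force: [-0.9, 0.3, -0.2]
gripper_width: 52.5
t 18.1 p [533.88 229.3  152.04] turn2fix [-0.0004  0.0006 -0.0005] F [-0.9  0.3 -0.2] w 52.5
shift [-0.  -0.5  0.1]
```

```bash
python3 -m creep '[[[0,0,0],[0,0,0],56],[[0,0,0],[0,0,0],60],[[0,0,0],[0,0,0],66],[[0,0,0],[0,0,0],68]]'; python3 -m creep '[[[0,0,0],[0,-8,-0.8],68],[[0,0,0],[0,-25,0],70],[[0,0,0],[0,-35,0],74],[[0,0,0],[0,-5,0],74],[[0,0,0],[0,0,0],74]]'; python3 - <<'E'
from h import *
st()
c=snap('side','s18.png')
cv2.imwrite('pics/s18z.png',cv2.resize(c['frame'][205:305,180:280],None,fx=6,fy=6,interpolation=cv2.INTER_CUBIC))
c=snap('wrist','w18.png')
E
```

```text
time_s: 18.5
eef_pos: [534.7, 229.6, 152.7]
eef_rot: [-1.207, 1.207, -1.209]
force: [-0.1, 0.2, 0.3]
gripper_width: 68.1
time_s: 19.0
eef_pos: [533.3, 229.4, 229.9]
eef_rot: [-1.207, 1.208, -1.209]
force: [-0.5, 0.2, 0.3]
gripper_width: 74.3
t 19.0 p [533.31 229.42 229.87] turn2fix [-0.0022  0.0006 -0.0011] F [-0.5  0.2  0.3] w 74.3
```

View pics/s18z.png

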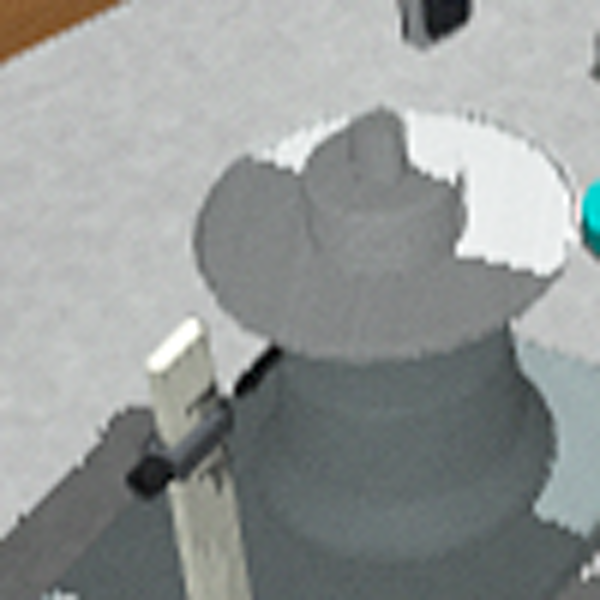

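View pics/w18.png

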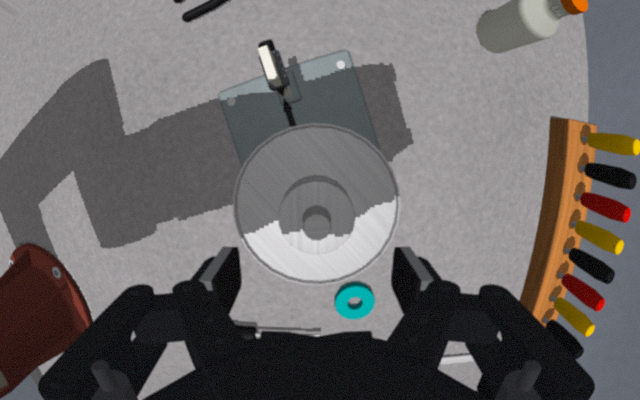

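```bash
python3 - <<'E'
from h import *
o=[]
for f in ['side0.png','s13.png','s18.png']:
    im=ld(f)['frame'][252:292,198:232]; o.append(cv2.resize(im,None,fx=7.5,fy=14,interpolation=cv2.INTER_CUBIC) if 0 else cv2.resize(im,None,fx=7.7,fy=7.7*1.7,interpolation=cv2.INTER_NEAREST))
cv2.imwrite('pics/cmp.png',np.hstack(o))
E
```

```text
(no output)
```

View pics/cmp.png

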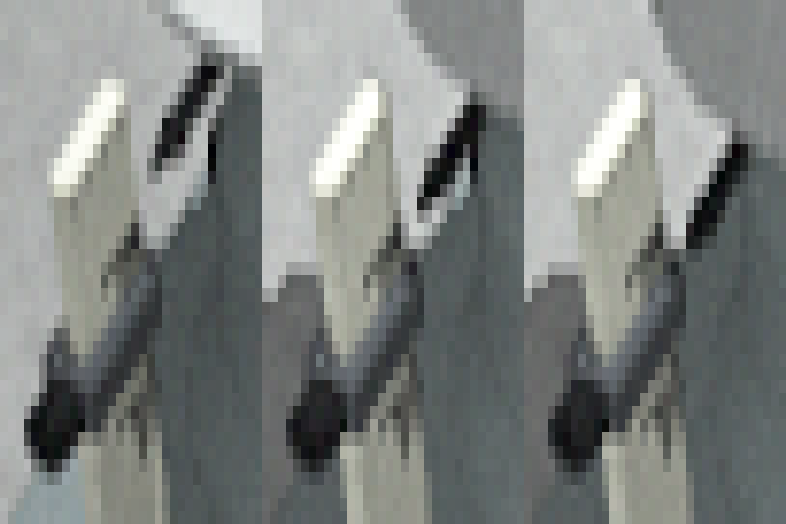

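```bash
python3 -m creep '[[[0,0,0],[-12,0,-48],70],[[0,0,0],[-12,0,-48],70],[[0,0,0],[-12,10,-40],70],[[0,0,0],[-5,45,-5],70],[[0,0,0],[0,45,0],70]]'; python3 -m creep '[[[0,0,0],[0,40,0],70],[[0,0,0],[0,10,0],70],[[0,0,0],[0,0,0],70]]'; python3 - <<'E'
from h import *
st()
c=snap('wrist','w19.png'); R=c['R'];print(-np.array(R).T@c['t'])
E
```

```text
time_s: 19.6
eef_pos: [388.7, 271.6, 125.7]
eef_rot: [-1.203, 1.208, -1.21]
force: [0.4, -0.4, -1.3]
gripper_width: 69.9
time_s: 19.9
eef_pos: [381.8, 269.2, 67.2]
eef_rot: [-1.216, 1.212, -1.207]
force: [0.4, -0.3, 0.2]
gripper_width: 70.1
t 19.9 p [381.78 269.2   67.17] turn2fix [0.0062 0.0006 0.0022] F [ 0.4 -0.3  0.2] w 70.1
[382.38397245 335.55413143 209.76318231]
```

View pics/w19.png

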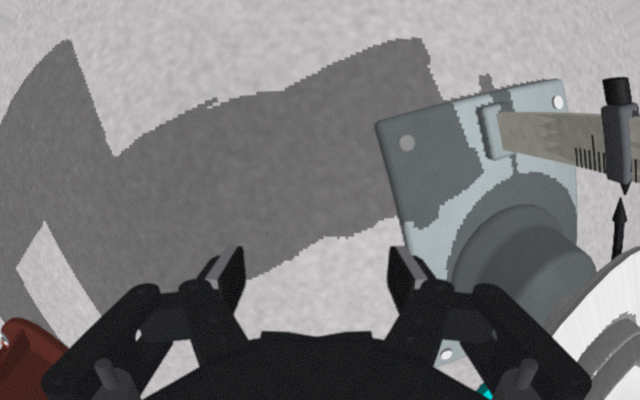

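```bash
python3 - <<'E'
from h import *
c=ld('w19.png')
cv2.imwrite('pics/w19z.png',cv2.resize(c['frame'][150:270,560:640],None,fx=7,fy=5,interpolation=cv2.INTER_CUBIC)[:, :])
y=np.array([-.25,.97,0]);
P=np.array([534,229.6,0])+90*y/np.linalg.norm(y)
for z in (143.5-22,143.5-16,143.5-14):
  p=P+[0,0,z]; print(z,proj(c,p,True),proj(c,p+2*y,True))
E
```

```text
121.5 (np.float64(615.5076066712493), np.float64(195.24778789537353)) (np.float64(615.6710071968399), np.float64(190.85353441651063))
127.5 (np.float64(625.0936418703127), np.float64(198.64017874048386)) (np.float64(625.3274082688512), np.float64(194.1179425584754))
129.5 (np.float64(628.3740272418339), np.float64(199.8212432209758)) (np.float64(628.6329019332505), np.float64(195.25561245141566))
```

View pics/w19z.png

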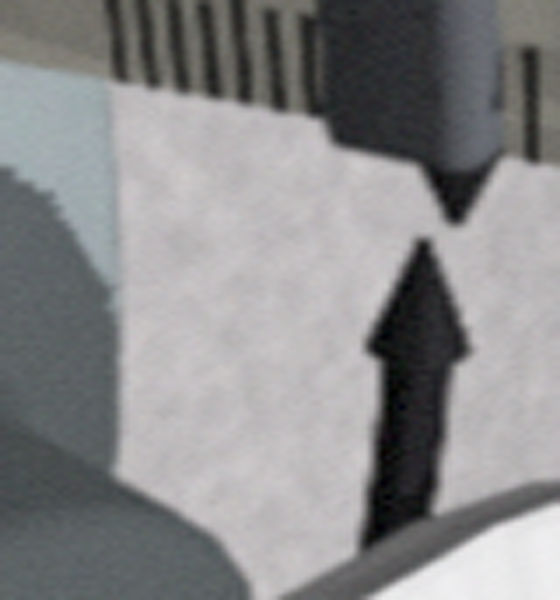

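```bash
python3 -m creep '[[[0,0,0],[0,-40,-20],70],[[0,0,0],[20,-50,-20],70],[[0,0,0],[50,-30,0],70],[[0,0,0],[50,0,0],70],[[0,0,0],[30,0,0],70]]'; python3 -m creep '[[[0,0,0],[0,0,0],70],[[0,0,0],[0,0,0],70],[[0,0,0],[0,0,0],70]]'; python3 - <<'E'
from h import *
st()
c=snap('side','s20.png')
cv2.imwrite('pics/s20z.png',cv2.resize(c['frame'][205:305,180:280],None,fx=5.5,fy=5.5,interpolation=cv2.INTER_CUBIC))
c=snap('top','t20.png')
E
```

```text
time_s: 20.45
eef_pos: [345.4, 127.7, 185.8]
eef_rot: [-1.215, 1.203, -1.205]
force: [0.7, 0.1, -0.0]
gripper_width: 69.8
time_s: 20.75
eef_pos: [346.8, 125.3, 188.7]
eef_rot: [-1.208, 1.204, -1.212]
force: [-0.6, 0.4, 0.4]
gripper_width: 70.3
t 20.75 p [346.8  125.31 188.69] turn2fix [-0.0045  0.0014  0.0019] F [-0.6  0.4  0.4] w 70.3
```

View pics/s20z.png

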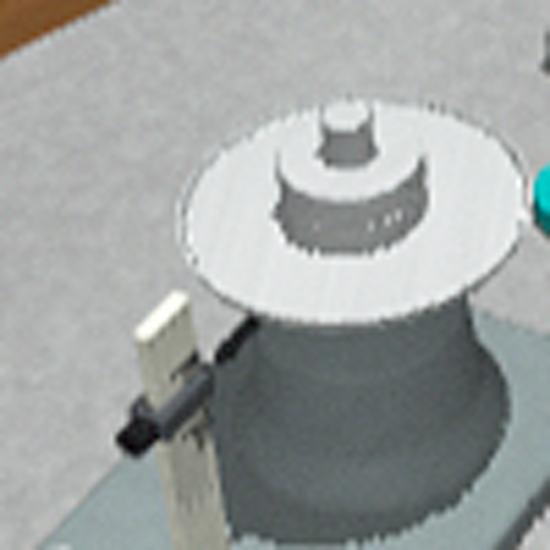

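View pics/t20.png

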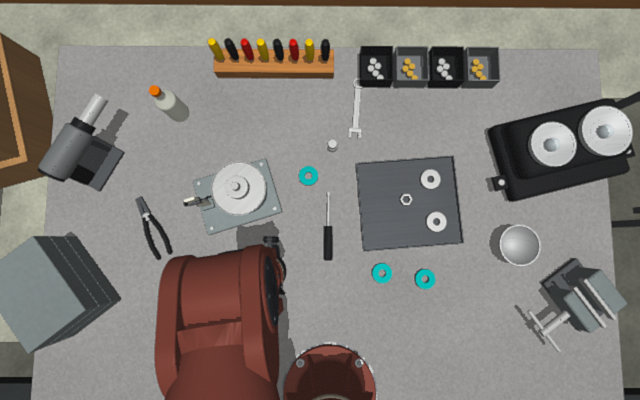

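```bash
python3 -c "
from h import *
print(env.close_job())"
```

```text
the job is handed in; nothing more can be done
None
```

I put two rings on the spindle, one at a time, each lowered gently and let go with the pan already carrying most of its weight. I then stopped and handed the job in at about 21 s of the 72 s allowed.

**Pointer:**
- After the first ring, the side picture showed the pointer clearly above the marker.
- After the second, a close wrist picture taken more than 1 s after release showed the pointer tip about 2.7 mm below the marker tip. The two tips were at image columns 620.6 and 625.1, and higher columns mean higher up.
- The coarser side camera showed it only about level to 1 mm below. The two views differ in size but agree that the marker was reached.

**Final pictures:**
- Both rings look flat and stacked on the dish.
- The two spare rings and the nut lie in the tray.
- The marker, screwdriver and socket show no change from the first pictures, judged by eye.
- The gripper is well clear of the scale and touching nothing.

**Calibration:** the wrist and top cameras disagreed by up to about 3 to 5 mm on absolute positions. I aligned each ring to the spindle with the wrist camera alone, and both rings threaded without moving the pan.

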